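# Start the clamp screw of the bottle cradle

## Task

Lift the clamp screw (the taller knob, with a straight ridge across its top) up and off its hanger and set it upright in the threaded boss of the bottle cradle, so that its two thread lugs first rest on the ramps in the mouth. Turn it backward (anticlockwise seen from above) until it drops off the ramps into the thread, then turn it forward (clockwise) one full turn, to within a quarter turn; re-gripping on the way is fine. Finish while still holding the knob, with the screw started in the boss; leave everything else where it is.

Things in the scene. Friction and masses are not known exactly. Their poses are not given: they have to be found in the camera images.
- clamp_screw: Loose clamp screw, about 120 g, hanging upright in one of the two forks. Black round knob 42 mm across, 34 mm tall, steel ridge 36 x 5 x 3 mm across its top; steel shank 13 mm thick, 52 mm long, last 6 mm tapered to 7 mm. Origin: on the axis at the knob's underside (knob z 0 to 34 mm, tip z -52). z up; the ridge lies along x; a half turn looks and works the same.
- cross_pin (a point): Centre of the screw's thread lugs: a round cross pin 3.6 mm thick, 28.6 mm end to end, through the shank 38 mm below the knob's underside, along the screw's x (parallel to the ridge). It rides on the boss's ledges.
- boss_mouth (a point): Centre of the rim of the threaded boss, a fixed upright aluminium tube: 44 mm outside, 33 mm bore, rim 60 mm above the table, z up along its axis. Inside is a right-handed two-start thread: two ledges 2.5 mm thick with a 17 mm clear hole between. Resting on the ramps, the knob's underside is 31.5 to 36 mm above the rim; dropped, about 29; one turn in, 13 to 15.
- ramp_end (a point): Upper end of one ledge, 4 mm below the rim, 12.5 mm from the boss axis on its +x side; the other ledge ends opposite (-x). Before its end (0 to 95 degrees clockwise from it, seen from above) a ledge's top is a ramp rising anticlockwise, where a lug rests. A lug turned anticlockwise 17 to 38 degrees past the end is over the window: it drops about 7 mm onto the other ledge.
- stop_top (a point): Top of a fixed stop (2.5 mm thick, flush with the rim) 60 degrees anticlockwise past that ramp end; its twin is opposite. It ends the window: a dropped lug cannot turn further anticlockwise, nor one on the ramp clockwise past it. A lug set down on a stop by mistake (about 40 to 83 degrees past an end) holds the knob 40 mm above the rim, not yet on a ramp.
- thread_bottom (a point): Bottom end of the thread on the boss axis. From the window, turned clockwise, the lugs pass under the ramp ends and the screw goes down 16 mm per turn, with about 2 mm of up-and-down play (ledges 8 mm apart); about 0.4 turn of thread is left after one full turn. The thread is self-locking: the screw stays where it is left. Pushing alone does not drive it in.
- cradle: Fixed bottle cradle; origin on the table under the boss axis, axes as the boss. Base plate 10 mm thick, x -33 to 203, y +-100 mm. An amber bottle lies along y at x = 118 mm, its top 93 mm high, near side at x = 82. A 10 mm steel rod bends from the boss over the bottle at y = 0: below 46 mm high out to x = 66, 105 mm high beyond.
- hanger: Fixed steel stand; origin on the table midway between its two forks, which are at x = 0, y = +52 and -52 mm and point to -x. Each has two prongs 7.5 mm wide, 33 mm apart, flat tops 115 mm high, with 4 mm upturned lips at x = -30 mm. Knobs rest on the prongs; the screw, cross pin included, passes straight up. Upright plate behind, x = 47 to 63 mm, 115 mm high.
- locating_pin: Loose locating pin, 110 g, hanging in the other fork: same 42 mm knob but only 20 mm tall and flat on top, with a smooth 16 mm shank 50 mm long. Origin at the knob's underside. To be left alone.
- magnifier: White hand magnifier lying on the desk, 190 mm long, 14 mm thick; origin at the centre of its 94 mm ring, handle to -x. Bystander.
- spirit_bottle: Standing amber bottle, 72 mm diameter, 200 mm tall; origin at its base. Bystander.
- sample_bottle: Small standing amber bottle, 44 mm diameter, 85 mm tall; origin at its base. Bystander.
- mug: White mug, 80 mm diameter, 90 mm tall; origin at its base. Bystander.
- mouse: Black round computer mouse, 60 mm diameter, 33 mm high; origin at its base. Bystander.
- driver: Screwdriver lying on the desk; origin under its middle. Bystander.
Things that resemble listed ones, but are neither listed nor needed, are in the scene too. Leave any yellow look-alike of the hanger alone.

How it is judged:
By the outcome, as a careful person would: the job done as asked, in the order asked, and still so for the second after the job is handed in, while the arm keeps its last pose, push and grip.
It also fails if it takes over 61 s, if anything falls off the work surface, if the arm or the gripper's body presses on something with over 40 N, if the wrist force passes 120 N, or if a joint passes its speed limit or range.

## Robot

A 6-joint arm with a two-finger parallel gripper is mounted at the origin on the work surface. World frame = base frame: x ahead of the robot, y to its left, z up, the work surface at z = 0. Lengths are in mm, angles in rad, forces in N, time in s.
With the tool pointing down it reaches from about 300 to 775 mm from the base axis. Payload 14.6 kg.
Tool frame: the origin (TCP) lies at the very end of the fingers, on their centre line; the grasp point (between the pads) lies 19 mm behind it; z points along the fingers, y is the line along which they close (so a half turn about z gives the same grasp; the last joint's range is limited). The gripper opens to 94 mm and grips with 3 to 60 N. Pads are 16 mm wide; open, the fingers measure 119 mm over their backs; the gripper's body (75 mm by 177 mm) begins 78 mm behind the grasp point.
Start: joints at [-1.218, 0.3, 1.521, -0, 1.321, -0.067], TCP at [224.16, -502.237, 205.446] pointing down, gripper open.
Joint ranges: [-3.03, 3.03], [-0.79, 2.21], [0.23, 2.52], [-1.04, 4.18], [0, 3.07], [-2.55, 2.55]. Speed limits (rad/s): [2.22, 2.22, 2.57, 3.14, 3.14, 3.14].

## Interface

Orientations are given as [roll, pitch, yaw] about the fixed x, y, z axes, in that order (R = Rz(yaw) Ry(pitch) Rx(roll)).
In Python, from cell import manip, optics gives the robot as it stands.
- The arm moves only by the shell command python3 -m crank 'ROWS' [FORCE]. ROWS is JSON, a list of rows, each a list of 7 numbers: the opening in per cent of the stroke, from 0 (shut) to 100 (fully open), then the shift along the tool's x, y, z in mm, then the turn, a rotation vector about the tool's x, y, z in rad. A call has 1 to 10 rows; each row is the pose to reach, as a shift and turn from the pose commanded when the call began, along the tool's axes at that moment; what a row does not reach only later rows make up. A row lasts 1/10 s, in which the tool goes at most 50 mm and 8.59 degrees, less where a joint would pass 70% of its speed; a pose out of reach is approached as far as the arm can. A call with a gripper value outside its range is refused whole. The fingers move at their own pace and stop on an object; FORCE is the grip in N (left out, the last holds). Time passes only in rows, so rows that repeat a pose let the fingers close. It gives the time, the measured TCP pose, the force, the opening and the grip force at its end, in the units of the state.
- manip.read_state(): the state, without advancing time (a new reading comes with each control period).
- optics.camera(name): name is "side" or "top" or "wrist"; returns (picture, depth): 480x640x3 uint8, red, green, blue; 480x640 float32, mm along the optical axis (not along the pixel's ray), 0 where there is no reading.
- optics.calibration(name): a dict with "camera_matrix" (3x3 intrinsics, pixels), "R" (3x3) and "t" (3): a world point X has camera coordinates R X + t. Camera axes: x right, y down, z forward; pixel columns grow to the right and rows downward; lengths in mm; the calibration is good to about 2 mm. A picture is of the moment at which its call begins: read the wrist's pose just before it. calibration takes no time and is no camera call; for the wrist camera it gives the pose at the moment of the call.
- manip.sign_off(): hands the job in; it is judged then, once.
The state is a dict: "clock": time; "joints": joint angles; "qd": joint speeds; "effort": joint torques, N m; "eef_pos": TCP position; "eef_rot": TCP orientation; "wrist_force": force on the tool from outside, world axes, zero at the start; "moment": the same for the moment, N m; "finger_gap": finger opening in mm; "finger_force": force on a finger pad.
Only numpy, scipy, OpenCV 4.12 (cv2) and the standard library are available. Lean on these libraries where they do the work, as an engineer would, in place of code of your own. Each camera call takes 0.05 s, during which the arm holds its last target. There are 200 camera calls.

## Working session

There is one attempt and no reset: what is moved stays moved. The work goes in short steps, Python scripts to look and compute and a shell command to move; the robot and the scene stay as the last step left them, time stands still between calls to the robot, and variables do not carry over. Pictures are saved under pics/ and viewed, at most 10 in all, crops included, and the job is handed in when it is done.

```bash
ls; mkdir -p pics; python3 - <<'E'
from cell import manip, optics
import cv2, numpy as np
print(manip.read_state())
for n in ("top","side"):
    p,d=optics.camera(n); cv2.imwrite(f"pics/{n}0.png",p[:,:,::-1]); np.save(f"pics/{n}0.npy",d)
    c=optics.calibration(n); print(n,c)
E
```

```text
pics
{'clock': 0.0, 'joints': array([-1.21759446e+00,  3.00487630e-01,  1.52159337e+00,  4.96663857e-06,
        1.32068636e+00, -6.66025034e-02]), 'qd': array([ 1.89636570e-04,  1.61122634e-05,  1.26673748e-03, -4.94496936e-04,
        2.53166401e-04, -1.14844922e-04]), 'effort': array([ 3.90716332e-04, -5.31806874e+01, -3.52736342e+01,  7.08390889e-02,
        2.44322070e-02, -5.12011843e-05]), 'eef_pos': array([ 224.07544541, -501.99496156,  204.87206222]), 'eef_rot': array([-3.14042088e+00, -8.29803080e-05,  4.19803094e-01]), 'wrist_force': array([ 0.28928454, -0.4996385 ,  0.2130324 ]), 'moment': array([ 0.03893542,  0.05776708, -0.02676393]), 'finger_force': 0.0, 'finger_gap': 93.85897281338023}
top {'camera_matrix': array([[441.02204001,   0.        , 318.8299235 ],
       [  0.        , 441.02204001, 236.75343098],
       [  0.        ,   0.        ,   1.        ]]), 'R': array([[-0.02802352, -0.99953068,  0.01237322],
       [-0.9929612 ,  0.02641008, -0.11545803],
       [ 0.11507707, -0.01552167, -0.99323529]]), 't': array([   9.68339823,  485.84488318, 1331.8062565 ])}
side {'camera_matrix': array([[622.41920254,   0.        , 311.20086266],
       [  0.        , 622.41920254, 249.99671536],
       [  0.        ,   0.        ,   1.        ]]), 'R': array([[-0.99150044, -0.12971815, -0.01000422],
       [-0.08940224,  0.73516944, -0.67196215],
       [ 0.09452049, -0.66535637, -0.74051791]]), 't': array([ 499.07844728,   98.46312921, 1630.48462273])}
```

View pics/top0.png

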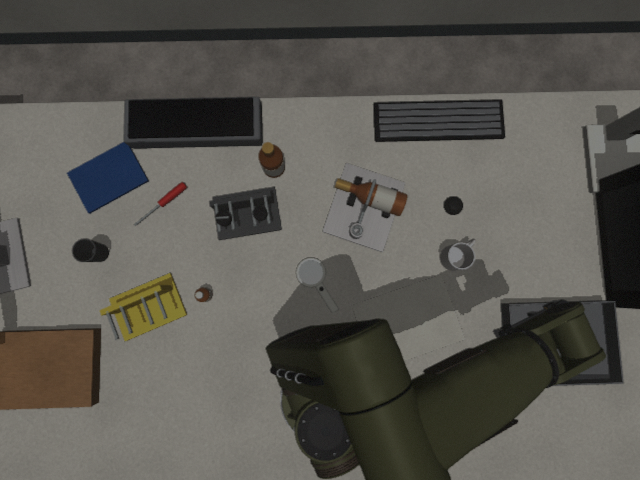

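View pics/side0.png

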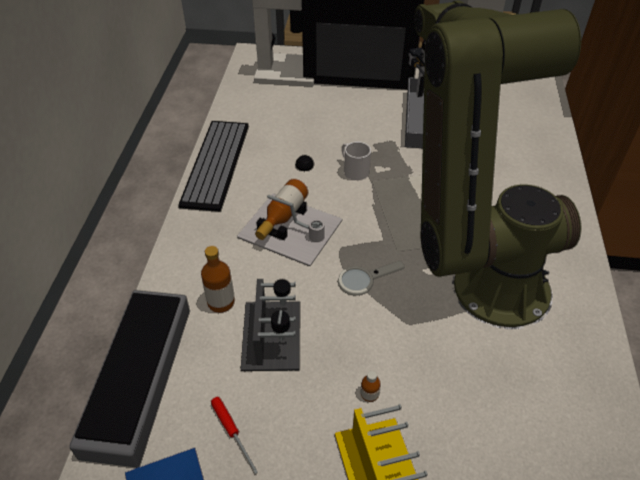

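The top view shows the grey hanger with dark knobs at (224,213) and (261,209), and the boss at (356,230). The side view shows those knobs at (280,321), apparently ridged, and (282,288), with the boss at (316,229). The other candidates for the screw are the mouse at (453,205), the dark cylinder at (90,250) and the empty yellow look-alike hanger at (150,310). A close crop will check the choice.

```bash
cat > h.py <<'E'
import numpy as np, cv2
from cell import manip, optics
def ray(n,u,v,z,c=None):
    c=c or optics.calibration(n); K,R,t=map(np.array,(c["camera_matrix"],c["R"],c["t"]))
    d=R.T@np.linalg.solve(K,[u,v,1.]); o=-R.T@t
    return o+d*(z-o[2])/d[2]
def proj(n,X,c=None):
    c=c or optics.calibration(n); x=np.array(c["camera_matrix"])@(np.array(c["R"])@np.array(X,float)+c["t"]); return x[:2]/x[2]
E
python3 - <<'E'
from h import *
t=cv2.imread("pics/top0.png"); s=cv2.imread("pics/side0.png")
f=lambda im,x,y,w,h,W,H:cv2.resize(im[y:y+h,x:x+w],(W,H),interpolation=cv2.INTER_CUBIC)
a=f(t,205,185,80,60,400,300);b=f(t,320,190,80,60,400,300)
c=f(s,240,275,80,60,400,300);d=f(s,285,205,80,60,400,300)
o=np.vstack([np.hstack([a,b]),np.hstack([c,d])]); cv2.imwrite("pics/c0.png",np.clip(o*1.6,0,255).astype(np.uint8))
print(ray("top",224,213,150),ray("top",261,209,135),ray("top",356,230,60))
print(ray("side",280,321,150),ray("side",282,288,135),ray("side",316,224,60))
E
```

```text
[546.1971391  263.32678851 150.        ] [557.68769417 160.94216055 135.        ] [ 499.76514121 -115.85666135   60.        ]
[534.73325538 282.6284173  150.        ] [548.02249716 177.69934635 135.        ] [ 504.48475523 -114.9029883    60.        ]
```

View pics/c0.png

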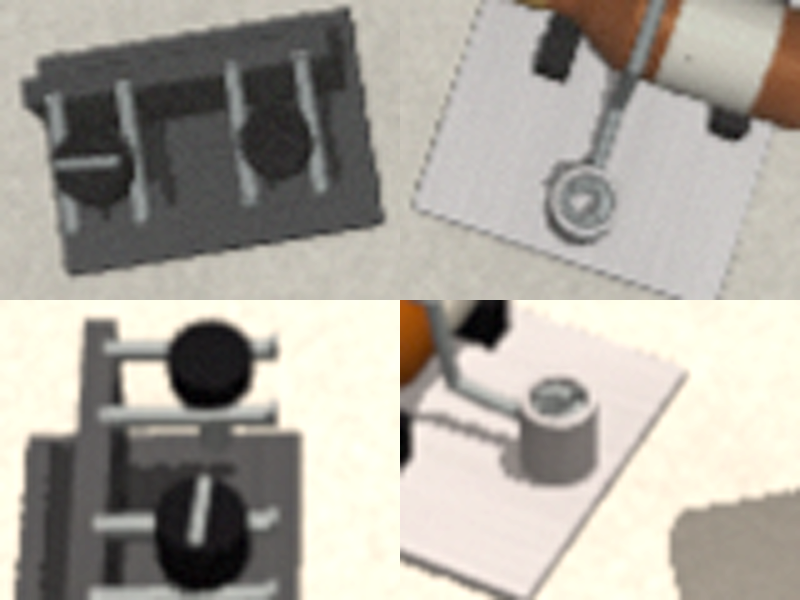

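The ridged knob is at top (223,217), side (280,317), so the fork on the +y side holds the clamp screw. The flat knob next to it is the locating pin. The boss rim is at top (356.4,230), side (317,224.4), with its rod heading away towards the bottle.

```bash
python3 - <<'E'
from h import *
def tri(a,b):
    A=[];B=[]
    for n,(u,v) in (("top",a),("side",b)):
        c=optics.calibration(n);P=np.array(c["camera_matrix"])@np.c_[c["R"],c["t"]]
        for k,w in ((0,u),(1,v)): r=w*P[2]-P[k]; r/=np.linalg.norm(r[:3]); A.append(r[:3]);B.append(-r[3])
    return np.linalg.lstsq(np.array(A),np.array(B),rcond=None)[0]
print("screw",ray("top",222.6,217.2,152),ray("side",280,317,152),tri((222.6,217.2),(280,317)))
print("boss",ray("top",356.4,230,60),ray("side",317,224.4,60),tri((356.4,230),(317,224.4)))
ang=lambda a,b:np.degrees(np.arctan2(*(b-a)[1::-1]))
T=lambda u,v,z:ray("top",u,v,z)
print("cradle x yaw",ang(T(323.5,231,10),T(345,163,10)),ang(T(385,250,10),T(407,182,10)))
print("ridge yaw",ang(T(205+55/5,185+165/5,152),T(205+120/5,185+160/5,152)))
print("hanger x yaw",ang(T(205+250/5,185+200/5,115),T(205+232/5,185+65/5,115)))
E
```

```text
screw [533.9974876  266.88461543 152.        ] [536.18461189 273.26813489 152.        ] [536.26684015 268.34839698 144.91834304]
boss [ 499.73322767 -117.06528882   60.        ] [ 501.56662549 -113.70278092   60.        ] [ 501.15718256 -117.48797307   56.0060957 ]
cradle x yaw -19.075535545240694 -20.401913580520095
ridge yaw -87.02150692977695
hanger x yaw 6.842127353006075
```

```bash
cat >> h.py <<'E'
from scipy.spatial.transform import Rotation as Ro
def row(x,y,z,yaw,near=None):
    s=manip.read_state(); R=Ro.from_euler('xyz',s["eef_rot"]); G=Ro.from_euler('xyz',[np.pi,0,np.radians(yaw)])
    print("now",s["clock"],s["eef_pos"].round(1),np.degrees(s["eef_rot"]).round(2),"j6",s["joints"][5].round(3),"F",s["wrist_force"].round(1),"gap",round(s["finger_gap"],1))
    print("row",R.inv().apply(np.array([x,y,z])-s["eef_pos"]).round(1),(R.inv()*G).as_rotvec().round(4))
E
python3 -c "
from h import *
row(535,269,260,121)"
```

```text
now 0.1 [ 224.1 -502.   205. ] [-179.95   -0.     24.05] j6 -0.067 F [ 0.9 -0.2  0.3] gap 94.1
row [ 598.2 -577.4  -54.4] [-6.0000e-04 -8.0000e-04 -1.6921e+00]
```

```bash
python3 -m crank '[[100,0,0,-55,0,0,-0.1],[100,598,-577,-55,0,0,-1.5],[100,598,-577,-55,0,0,-1.5],[100,598,-577,-55,0,0,-1.5],[100,598,-577,-55,0,0,-1.5],[100,598,-577,-55,0,0,-1.5],[100,598,-577,-55,0,0,-1.5],[100,598,-577,-55,0,0,-1.5],[100,598,-577,-55,0,0,-1.5],[100,598,-577,-55,0,0,-1.5]]'; python3 -c "
from h import *
row(535,269,260,121)"
```

```text
clock: 1.1
eef_pos: [392.7, -82.9, 258.2]
eef_rot: [3.141, 0.0, 1.876]
wrist_force: [1.2, -0.8, 0.4]
finger_gap: 93.7
finger_force: 0.0
now 1.1 [392.7 -82.9 258.2] [1.7999e+02 1.0000e-02 1.0748e+02] j6 -0.604 F [ 1.2 -0.8  0.4] gap 93.7
row [292.9 241.4  -1.8] [ 2.000e-04  2.000e-04 -2.361e-01]
```

```bash
python3 -m crank '[[100,290,240,0,0,0,-0.2],[100,290,240,0,0,0,-0.2],[100,290,240,0,0,0,-0.2],[100,290,240,0,0,0,-0.2],[100,290,240,0,0,0,-0.2],[100,290,240,0,0,0,-0.2],[100,290,240,0,0,0,-0.2],[100,290,240,0,0,0,-0.2],[100,290,240,0,0,0,-0.2],[100,290,240,0,0,0,-0.2]]' >/dev/null; python3 - <<'E'
from h import *
row(535,269,260,121)
c=optics.calibration("wrist"); p,d=optics.camera("wrist"); cv2.imwrite("pics/w1.png",p[:,:,::-1]); 
import pickle; pickle.dump(c,open("pics/w1.pkl","wb"))
print(proj("wrist",[535,269,152],c), c)
E
```

```text
now 2.1 [536.2 262.8 257.4] [-179.92    0.    118.63] j6 -0.105 F [0.1 0.6 0.7] gap 94.0
row [ 6.   1.9 -2.6] [-0.0013 -0.     -0.0414]
[321.49681316 233.93306755] {'camera_matrix': array([[344.20998696,   0.        , 318.39640861],
       [  0.        , 344.20998696, 241.823532  ],
       [  0.        ,   0.        ,   1.        ]]), 'R': array([[ 0.87787681,  0.47888494, -0.00123402],
       [ 0.45894384, -0.84057994,  0.28774278],
       [ 0.13675839, -0.25316907, -0.95770693]]), 't': array([-595.63946856,  -69.91812023,  435.50225782])}
```

View pics/w1.png

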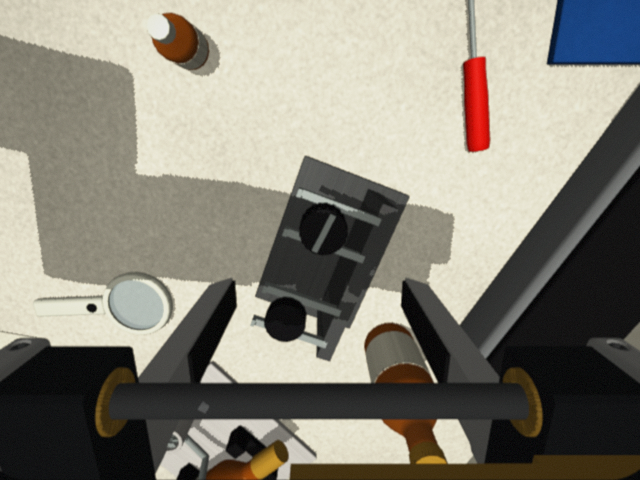

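The wrist view shows the ridged screw knob at (324,231), with the ridge running from about (315,250) to (332,215). The flat pin is at (286,319). I'll measure the ridge by its bright pixels inside the dark knob.

```bash
python3 - <<'E'
from h import *
import pickle
c=pickle.load(open("pics/w1.pkl","rb")); g=cv2.imread("pics/w1.png",0)
m=np.zeros_like(g); cv2.circle(m,(323,230),21,255,-1)
b=((g>70)&(m>0)).astype(np.uint8); n,l,st,ce=cv2.connectedComponentsWithStats(b)
k=1+np.argmax(st[1:,4]); print(st[k],ce[k])
pts=np.argwhere(l==k)[:,::-1].astype(np.float32)
vx,vy,x0,y0=cv2.fitLine(pts,cv2.DIST_L2,0,.01,.01).ravel()
a=ray("wrist",x0,y0,152,c); q=ray("wrist",x0+15*vx,y0+15*vy,152,c)-a
print(a,np.degrees(np.arctan2(q[1],q[0])))
row(a[0],a[1],230,121)
E
```

```text
[313 215  22  36 220] [323.80909091 232.13636364]
[535.96947267 271.34570819 152.        ] 92.2261644518489
now 2.15 [536.2 262.3 257.9] [-179.96    0.    118.58] j6 -0.105 F [0.  0.3 0.9] gap 94.2
row [ 8.1  4.1 27.9] [-0.0007  0.     -0.0423]
```

```bash
python3 -m crank '[[100,8,4,0,0,0,-0.04],[100,8,4,45,0,0,-0.04],[100,8,4,90,0,0,-0.04],[100,8,4,120,0,0,-0.04],[100,8,4,136,0,0,-0.04],[100,8,4,136,0,0,-0.04],[100,8,4,136,0,0,-0.04],[100,8,4,136,0,0,-0.04]]' 25; python3 -c "
from h import *
row(536,271.3,121,121)"
```

```text
clock: 2.95
eef_pos: [536.7, 272.0, 123.9]
eef_rot: [3.139, 0.0, 2.11]
wrist_force: [-0.5, -0.4, 0.0]
finger_gap: 94.0
finger_force: 0.0
now 2.95 [536.7 272.  123.9] [1.7986e+02 2.0000e-02 1.2090e+02] j6 -0.131 F [-0.5 -0.4  0. ] gap 94.0
row [-0.2 -1.   2.9] [ 0.0024  0.0003 -0.0018]
```

```bash
python3 -m crank '[[100,0,-1,2,0,0,0],[30,0,-1,2,0,0,0],[30,0,-1,2,0,0,0],[30,0,-1,2,0,0,0],[30,0,-1,2,0,0,0],[30,0,-1,2,0,0,0],[30,0,-1,2,0,0,0],[30,0,-1,2,0,0,0],[30,0,-1,2,0,0,0],[30,0,-1,2,0,0,0]]' 40
```

```text
clock: 3.95
eef_pos: [535.3, 271.3, 120.2]
eef_rot: [3.142, 0.0, 2.11]
wrist_force: [0.6, 0.1, -0.3]
finger_gap: 41.5
finger_force: 40.0
```

```bash
python3 -m crank '[[20,0,0,-15,0,0,0],[20,0,0,-35,0,0,0],[20,0,0,-60,0,0,0],[20,0,0,-85,0,0,0],[20,0,0,-100,0,0,0],[20,0,0,-100,0,0,0],[20,0,0,-100,0,0,0]]' 45; python3 - <<'E'
from h import *
row(500.5,-116,220,143)
c=optics.calibration("wrist"); p,d=optics.camera("wrist"); q,_=optics.camera("side")
o=np.hstack([cv2.resize(p,(400,300)),cv2.resize(q[150:390,160:480],(400,300))]); cv2.imwrite("pics/w2.png",o[:,:,::-1])
E
```

```text
clock: 4.65
eef_pos: [535.1, 271.2, 220.1]
eef_rot: [-3.141, -0.0, 2.11]
wrist_force: [0.1, 0.0, -1.2]
finger_gap: 41.2
finger_force: 45.0
now 4.65 [535.1 271.2 220.1] [-179.99   -0.    120.88] j6 -0.131 F [ 0.1  0.  -1.2] gap 41.2
row [-3.146e+02 -2.285e+02  1.000e-01] [-1.000e-04 -0.000e+00 -3.861e-01]
```

View pics/w2.png

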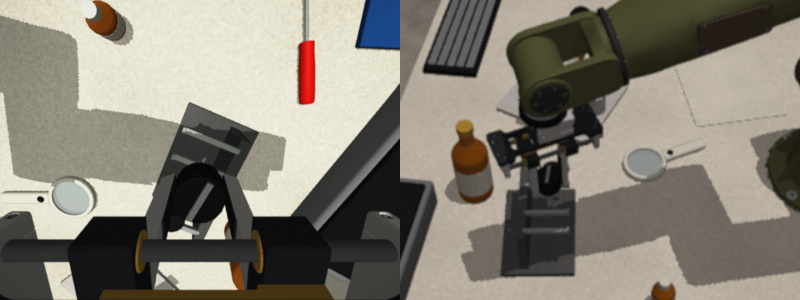

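The screw came off the hanger and is held between the fingers. In the left half the ridge lies around (201,199). In the right half the forks are empty on that side and the pin is still hidden by the gripper. Next I move over the boss.

```bash
python3 -m crank '[[20,-30,-22,-5,0,0,-0.05],[20,-315,-228,-5,0,0,-0.386],[20,-315,-228,-5,0,0,-0.386],[20,-315,-228,-5,0,0,-0.386],[20,-315,-228,-5,0,0,-0.386],[20,-315,-228,-5,0,0,-0.386],[20,-315,-228,-5,0,0,-0.386],[20,-315,-228,-5,0,0,-0.386],[20,-315,-228,-5,0,0,-0.386],[20,-315,-228,-5,0,0,-0.386]]'; python3 -m crank '[[20,0,0,0,0,0,0],[20,0,0,0,0,0,0],[20,0,0,0,0,0,0]]' >/dev/null; python3 - <<'E'
from h import *
import pickle
row(500.5,-116,220,143)
c=optics.calibration("wrist"); p,d=optics.camera("wrist"); cv2.imwrite("pics/w3.png",p[:,:,::-1]); pickle.dump(c,open("pics/w3.pkl","wb")); np.save("pics/w3.npy",d)
print(proj("wrist",[500.5,-116,60],c))
cv2.imwrite("pics/w3c.png",cv2.resize(p[100:400,160:560,::-1],(800,600),interpolation=cv2.INTER_CUBIC))
E
```

```text
clock: 5.75
eef_pos: [500.8, -117.1, 224.4]
eef_rot: [-3.141, -0.001, 2.493]
wrist_force: [-1.0, 0.2, -1.3]
finger_gap: 41.2
finger_force: 45.0
now 6.05 [ 501.5 -114.9  225.1] [ 1.800e+02 -1.000e-02  1.431e+02] j6 -1.223 F [-0.   0.8 -2.1] gap 41.5
row [ 0.1 -1.5  5.1] [ 0.     -0.0001  0.0017]
[317.45655491 224.25374202]
```

View pics/w3c.png

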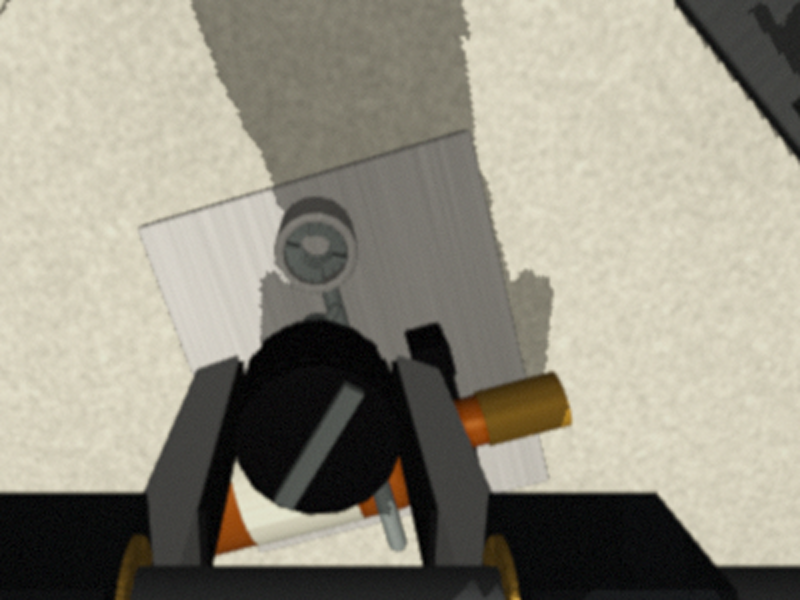

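The boss rim centre is at crop (315.5,253), full frame (317.8,226.5), about 2 px from the prediction. The ridge runs from crop (350,387) to (287,503). The plate's edge corners are at crop (140,228) and (465,131).

```bash
python3 - <<'E'
from h import *
import pickle
c=pickle.load(open("pics/w3.pkl","rb")); W=lambda u,v,z:ray("wrist",160+u/2,100+v/2,z,c)
ang=lambda a,b:np.degrees(np.arctan2(*(b-a)[1::-1]))
b=W(315.5,253,60); print("boss",b)
print("plate y-edge yaw",ang(W(140,228,10),W(465,131,10)),"x-edge",ang(W(140,228,10),W(193,365,10)))
p,q=W(350,387,257),W(287,503,257); print("ridge",(p+q)/2,ang(p,q),np.linalg.norm(p-q))
row(b[0],b[1],140,143)
E
```

```text
boss [ 502.58293216 -117.18923906   60.        ]
plate y-edge yaw 69.64986212498653 x-edge -19.92577761890584
ridge [ 501.62609204 -115.43801796  257.        ] -62.69281206271452 34.75793312689323
now 6.1 [ 501.4 -115.1  225.1] [ 1.8000e+02 -1.0000e-02  1.4309e+02] j6 -1.223 F [ 1.  -0.8 -1. ] gap 41.6
row [-2.2 -1.  85.1] [ 0.     -0.0001  0.0015]
```

```bash
python3 -m crank '[[20,-1.5,-0.5,30,0,0,0],[20,-1.5,-0.5,60,0,0,0],[20,-1.5,-0.5,85,0,0,0],[20,-1.5,-0.5,90,0,0,0],[20,-1.5,-0.5,90,0,0,0],[20,-1.5,-0.5,90,0,0,0]]'; python3 - <<'E'
from h import *
import pickle
row(502.6,-117.2,125,143)
c=optics.calibration("wrist"); p,d=optics.camera("wrist");q,_=optics.camera("side");r,_=optics.camera("top"); cv2.imwrite("pics/w4.png",p[:,:,::-1]); cv2.imwrite("pics/s4.png",q[:,:,::-1]); pickle.dump(c,open("pics/w4.pkl","wb"))
print(proj("wrist",[502.6,-117.2,60],c),proj("side",[502.6,-117.2,60]))
a=cv2.resize(p[170:320,240:400,::-1],(640,600),interpolation=cv2.INTER_CUBIC); a=a[:,70:570]
b=cv2.resize(q[180:270,290:335,::-1],(300,600),interpolation=cv2.INTER_CUBIC)
cv2.imwrite("pics/w4c.png",np.clip(np.hstack([a,b])*1.8,0,255).astype(np.uint8))
E
```

```text
clock: 6.7
eef_pos: [502.9, -117.3, 136.5]
eef_rot: [3.141, 0.002, 2.496]
wrist_force: [-1.2, 0.2, -1.1]
finger_gap: 41.9
finger_force: 45.0
now 6.7 [ 502.9 -117.3  136.5] [1.7996e+02 1.0000e-01 1.4302e+02] j6 -1.226 F [-1.2  0.2 -1.1] gap 41.9
row [ 0.3 -0.1 11.5] [0.0007 0.0017 0.0003]
[318.93781115 250.90411478] [316.78415716 223.4676745 ]
```

View pics/w4c.png

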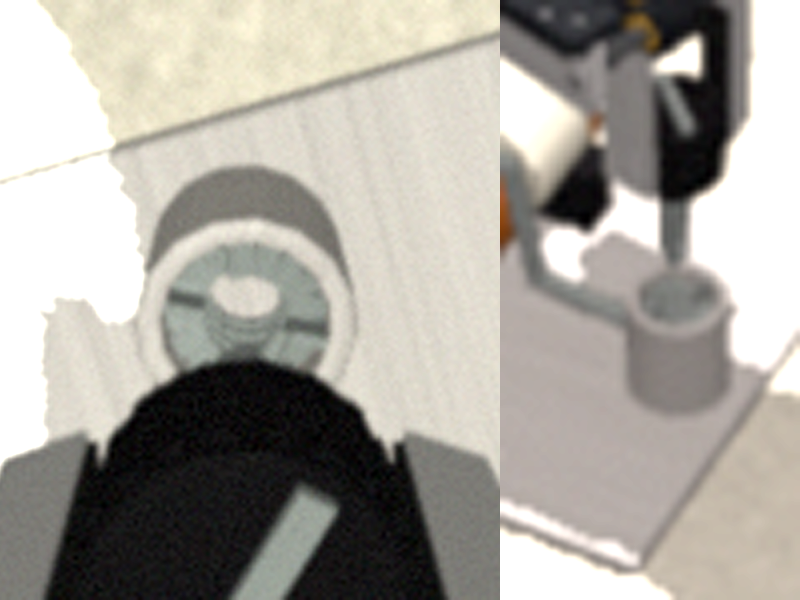

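Wrist crop: rim centre is at about (247,320) and the knob is centred at x≈248, so it is aligned laterally. In the side crop the shank tip at x≈676 sits just left of the boss at about 680, so I shift about 1 mm and lower carefully.

```bash
python3 -m crank '[[20,1.2,0,5,0,0,0],[20,1.2,0,12,0,0,0],[20,1.2,0,18,0,0,0],[20,1.2,0,24,0,0,0],[20,1.2,0,30,0,0,0],[20,1.2,0,33,0,0,0],[20,1.2,0,33,0,0,0],[20,1.2,0,33,0,0,0]]'; python3 -m crank '[[20,0,0,1,0,0,0],[20,0,0,2,0,0,0],[20,0,0,2,0,0,0],[20,0,0,2,0,0,0]]'
```

```text
clock: 7.65
eef_pos: [501.3, -116.7, 102.3]
eef_rot: [3.142, 0.0, 2.496]
wrist_force: [-0.1, -0.1, -2.0]
finger_gap: 40.9
finger_force: 45.0
clock: 8.05
eef_pos: [501.2, -116.6, 100.2]
eef_rot: [-3.142, 0.0, 2.496]
wrist_force: [-0.7, 0.2, -1.7]
finger_gap: 41.0
finger_force: 45.0
```

```bash
python3 -m crank '[[20,0,0,0.5,0,0,0],[20,0,0,1,0,0,0],[20,0,0,1,0,0,0],[20,0,0,1,0,0,0]]'; python3 -m crank '[[20,0,0,0.5,0,0,0],[20,0,0,1,0,0,0],[20,0,0,1,0,0,0],[20,0,0,1,0,0,0]]'
```

```text
clock: 8.45
eef_pos: [501.2, -116.6, 99.2]
eef_rot: [3.142, 0.0, 2.496]
wrist_force: [-0.3, -1.3, -2.4]
finger_gap: 41.4
finger_force: 45.0
clock: 8.85
eef_pos: [501.4, -116.7, 98.7]
eef_rot: [3.141, 0.001, 2.496]
wrist_force: [-0.5, 0.0, 5.8]
finger_gap: 41.3
finger_force: 45.0
```

It is resting on the ramps, 33.5 mm above the rim with 6 N of contact. I turn anticlockwise and rise with the ramp.

```bash
python3 -m crank '[[20,0,0,-0.2,0,0,-0.08],[20,0,0,-0.45,0,0,-0.16],[20,0,0,-0.65,0,0,-0.24],[20,0,0,-0.9,0,0,-0.32],[20,0,0,-1.1,0,0,-0.4],[20,0,0,-1.3,0,0,-0.48],[20,0,0,-1.5,0,0,-0.56],[20,0,0,-1.7,0,0,-0.62],[20,0,0,-1.7,0,0,-0.62],[20,0,0,-1.7,0,0,-0.62]]'
```

```text
clock: 9.85
eef_pos: [501.5, -116.8, 100.2]
eef_rot: [-3.141, 0.001, 3.114]
wrist_force: [-0.4, -2.1, 5.2]
finger_gap: 41.3
finger_force: 45.0
```

```bash
python3 -m crank '[[20,0,0,-0.2,0,0,-0.08],[20,0,0,-0.4,0,0,-0.16],[20,0,0,-0.4,0,0,-0.26],[20,0,0,-0.4,0,0,-0.36],[20,0,0,-0.4,0,0,-0.46],[20,0,0,-0.4,0,0,-0.56],[20,0,0,-0.4,0,0,-0.6],[20,0,0,-0.4,0,0,-0.6],[20,0,0,-0.4,0,0,-0.6]]'; python3 -m crank '[[20,0,0,0.5,0,0,0],[20,0,0,1,0,0,0],[20,0,0,1.5,0,0,0],[20,0,0,2,0,0,0],[20,0,0,2,0,0,0]]'
```

```text
clock: 10.75
eef_pos: [501.0, -116.5, 100.0]
eef_rot: [3.141, -0.0, -2.57]
wrist_force: [-0.3, -0.3, -1.2]
finger_gap: 41.4
finger_force: 45.0
clock: 11.25
eef_pos: [501.2, -116.6, 98.2]
eef_rot: [3.142, -0.0, -2.568]
wrist_force: [0.4, -0.2, -1.9]
finger_gap: 41.2
finger_force: 45.0
```

```bash
python3 -m crank '[[20,0,0,1,0,0,0],[20,0,0,2,0,0,0],[20,0,0,3,0,0,0],[20,0,0,3,0,0,0],[20,0,0,3,0,0,0]]'; python3 -m crank '[[20,0,0,0.5,0,0,0],[20,0,0,1,0,0,0],[20,0,0,1.3,0,0,0],[20,0,0,1.3,0,0,0]]'
```

```text
clock: 11.75
eef_pos: [501.2, -116.6, 95.2]
eef_rot: [3.141, -0.0, -2.567]
wrist_force: [-1.2, 0.4, -1.7]
finger_gap: 41.5
finger_force: 45.0
clock: 12.15
eef_pos: [501.3, -116.6, 94.2]
eef_rot: [-3.141, 0.0, -2.567]
wrist_force: [-1.1, 0.4, 2.4]
finger_gap: 41.3
finger_force: 45.0
```

It has dropped: 29 mm above the rim, resting on the thread. I lift 0.7 mm to the middle of the play, then turn clockwise at 2.55 mm/rad.

```bash
python3 -m crank '[[20,0,0,-0.7,0,0,0],[20,0,0,-0.35,0,0,0.14],[20,0,0,0,0,0,0.28],[20,0,0,0.37,0,0,0.42],[20,0,0,0.73,0,0,0.56],[20,0,0,1.1,0,0,0.7],[20,0,0,1.45,0,0,0.84],[20,0,0,1.8,0,0,0.98],[20,0,0,1.8,0,0,0.98],[20,0,0,1.8,0,0,0.98]]'; python3 -c "
from h import *
s=manip.read_state();print(s['joints'].round(3),s['moment'])"
```

```text
clock: 13.15
eef_pos: [501.2, -116.6, 92.0]
eef_rot: [-3.142, -0.0, 2.74]
wrist_force: [0.5, -0.2, -2.3]
finger_gap: 41.3
finger_force: 45.0
[-0.3    0.348  1.741 -0.     1.053 -1.469] [ 0.03952983 -0.17913087  0.03104374]
```

```bash
python3 -m crank '[[20,0,0,0.36,0,0,0.14],[20,0,0,0.71,0,0,0.28],[20,0,0,1.07,0,0,0.42],[20,0,0,1.43,0,0,0.56],[20,0,0,1.78,0,0,0.7],[20,0,0,2.14,0,0,0.84],[20,0,0,2.5,0,0,0.98],[20,0,0,2.85,0,0,1.12],[20,0,0,3.2,0,0,1.26],[20,0,0,3.56,0,0,1.4]]'; python3 -m crank '[[20,0,0,0.36,0,0,0.14],[20,0,0,0.71,0,0,0.28],[20,0,0,1.07,0,0,0.42],[20,0,0,1.43,0,0,0.56],[20,0,0,1.78,0,0,0.7],[20,0,0,2.14,0,0,0.84],[20,0,0,2.5,0,0,0.98],[20,0,0,2.5,0,0,0.98],[20,0,0,2.5,0,0,0.98]]'; python3 -c "
from h import *
s=manip.read_state();print(s['joints'].round(3),s['moment'])"
```

```text
clock: 14.15
eef_pos: [501.6, -116.6, 88.7]
eef_rot: [3.141, -0.0, 1.334]
wrist_force: [2.0, 0.6, -2.0]
finger_gap: 41.5
finger_force: 45.0
clock: 15.05
eef_pos: [502.1, -116.9, 86.6]
eef_rot: [3.14, -0.002, 0.363]
wrist_force: [4.9, -1.1, -0.5]
finger_gap: 41.3
finger_force: 45.0
[-0.3    0.357  1.744  0.     1.038  0.908] [-3.40503967e-01 -1.24391134e+00  1.07013094e-03]
```

```bash
python3 -m crank '[[20,0.6,0.2,0.36,0,0,0.14],[20,0.6,0.2,0.71,0,0,0.28],[20,0.6,0.2,1.07,0,0,0.42],[20,0.6,0.2,1.43,0,0,0.56],[20,0.6,0.2,1.78,0,0,0.7],[20,0.6,0.2,2.14,0,0,0.84],[20,0.6,0.2,2.5,0,0,0.98],[20,0.6,0.2,2.85,0,0,1.12],[20,0.6,0.2,3.2,0,0,1.26],[20,0.6,0.2,3.56,0,0,1.4]]'; python3 -m crank '[[20,0,0,0,0,0,0],[20,0,0,0,0,0,0]]';  python3 -c "
from h import *
s=manip.read_state();print(s['joints'].round(3),s['moment'])"
```

```text
clock: 16.05
eef_pos: [502.2, -117.2, 82.8]
eef_rot: [-3.141, -0.002, -1.042]
wrist_force: [2.0, -4.7, 0.2]
finger_gap: 41.2
finger_force: 45.0
clock: 16.25
eef_pos: [502.2, -117.1, 82.8]
eef_rot: [-3.141, -0.001, -1.037]
wrist_force: [3.9, -4.7, -0.9]
finger_gap: 41.5
finger_force: 45.0
[-3.000e-01  3.630e-01  1.745e+00 -1.000e-03  1.032e+00  2.309e+00] [-0.81157679 -0.70670527  0.00833652]
```

Turned 272° so far and the forces are small. I now open partly, turn the hand back and re-grip.

```bash
python3 -m crank '[[65,0,0,0,0,0,0],[65,0,0,0,0,0,0],[65,0,0,0,0,0,0],[65,0,0,0,0,0,0],[65,0,0,0,0,0,0],[65,0,0,0,0,0,0]]'; python3 - <<'E'
from h import *
row(502.2,-117.1,82.8,-60)
c=optics.calibration("wrist"); p,d=optics.camera("wrist"); cv2.imwrite("pics/w5.png",p[150:450,160:560,::-1])
import pickle; pickle.dump(c,open("pics/w5.pkl","wb"))
E
```

```text
clock: 16.85
eef_pos: [501.9, -116.6, 82.5]
eef_rot: [-3.142, 0.0, -1.044]
wrist_force: [-0.4, -0.6, -0.3]
finger_gap: 61.1
finger_force: 0.0
now 16.85 [ 501.9 -116.6   82.5] [-180.     0.   -59.8] j6 2.315 F [-0.4 -0.6 -0.3] gap 61.1
row [ 0.6 -0.  -0.3] [-0.      0.0001  0.0034]
```

View pics/w5.png

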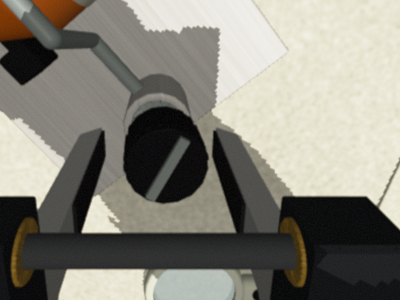

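The screw stands in the boss leaning slightly within its play: the knob is centred at (166,153) and the fingers' midline at about 159. The ridge has kept its angle to the tool. Turning the hand back half a turn and gripping along the same line will straighten it.

```bash
python3 -m crank '[[65,0,0,0,0,0,-0.14],[65,0,0,0,0,0,-0.28],[65,0,0,0,0,0,-0.42],[65,0,0,0,0,0,-0.56],[65,0,0,0,0,0,-0.7],[65,0,0,0,0,0,-0.84],[65,0,0,0,0,0,-0.98],[65,0,0,0,0,0,-1.12],[65,0,0,0,0,0,-1.26],[65,0,0,0,0,0,-1.4]]'; python3 -m crank '[[65,0,0,0,0,0,-0.14],[65,0,0,0,0,0,-0.28],[65,0,0,0,0,0,-0.42],[65,0,0,0,0,0,-0.56],[65,0,0,0,0,0,-0.7],[65,0,0,0,0,0,-0.84],[65,0,0,0,0,0,-0.98],[65,0,0,0,0,0,-1.12],[65,0,0,0,0,0,-1.26],[65,0,0,0,0,0,-1.4]]';python3 -m crank '[[65,0,0,0,0,0,-0.14],[65,0,0,0,0,0,-0.28],[65,0,0,0,0,0,-0.34],[65,0,0,0,0,0,-0.34],[30,0,0,0,0,0,-0.34],[30,0,0,0,0,0,-0.34],[30,0,0,0,0,0,-0.34],[30,0,0,0,0,0,-0.34],[30,0,0,0,0,0,-0.34],[30,0,0,0,0,0,-0.34]]' 45
```

```text
clock: 17.9
eef_pos: [501.8, -116.6, 82.5]
eef_rot: [-3.142, 0.0, 0.362]
wrist_force: [-0.9, -0.9, -0.4]
finger_gap: 61.0
finger_force: 0.0
clock: 18.9
eef_pos: [501.9, -116.6, 82.5]
eef_rot: [-3.142, -0.0, 1.762]
wrist_force: [0.2, 0.4, -0.5]
finger_gap: 61.1
finger_force: 0.0
clock: 19.9
eef_pos: [501.8, -116.6, 82.5]
eef_rot: [-3.142, -0.0, 2.096]
wrist_force: [0.1, 0.0, 0.8]
finger_gap: 41.0
finger_force: 45.0
```

```bash
python3 -c "
from h import *
row(502,-117,82,120)
s=manip.read_state();print(s['joints'].round(3),s['moment'],s['finger_force'])"
```

```text
now 19.9 [ 501.8 -116.6   82.5] [-180.     -0.    120.07] j6 -0.824 F [0.1 0.  0.8] gap 41.0
row [-0.4 -0.   0.5] [-0.0001 -0.      0.0012]
[-0.299  0.363  1.746 -0.     1.032 -0.824] [-0.07293548 -0.06376238 -0.01135542] 44.99342501163483
```

```bash
python3 -m crank '[[20,0,0,0.36,0,0,0.14],[20,0,0,0.71,0,0,0.28],[20,0,0,1.07,0,0,0.42],[20,0,0,1.43,0,0,0.56],[20,0,0,1.78,0,0,0.7],[20,0,0,2.04,0,0,0.8],[20,0,0,2.04,0,0,0.8]]'; python3 -m crank '[[20,0,0,0.36,0,0,0.14],[20,0,0,0.71,0,0,0.28],[20,0,0,1.07,0,0,0.42],[20,0,0,1.43,0,0,0.56],[20,0,0,1.78,0,0,0.7],[20,0,0,1.86,0,0,0.73],[20,0,0,1.86,0,0,0.73],[20,0,0,1.86,0,0,0.73]]'; python3 - <<'E'
from h import *
row(502,-117,82,120)
s=manip.read_state();print(s['moment'],s['finger_force'])
p,d=optics.camera("wrist"); q,_=optics.camera("side")
o=np.hstack([p[150:450,160:560],cv2.resize(q[160:280,240:400],(400,300))]); cv2.imwrite("pics/w6.png",o[:,:,::-1])
E
```

```text
clock: 20.6
eef_pos: [501.9, -116.6, 80.5]
eef_rot: [3.141, -0.0, 1.294]
wrist_force: [0.2, -0.5, -0.7]
finger_gap: 41.2
finger_force: 45.0
clock: 21.4
eef_pos: [501.9, -116.6, 78.7]
eef_rot: [3.142, -0.0, 0.57]
wrist_force: [-0.5, -0.2, -0.4]
finger_gap: 41.3
finger_force: 45.0
now 21.4 [ 501.9 -116.6   78.7] [180.    -0.    32.66] j6 0.701 F [-0.5 -0.2 -0.4] gap 41.3
row [-0.1  0.4 -3.3] [ 1.0000e-04  0.0000e+00 -1.5244e+00]
[-0.11195286  0.03669625 -0.05596647] 44.99438166618347
```

View pics/w6.png

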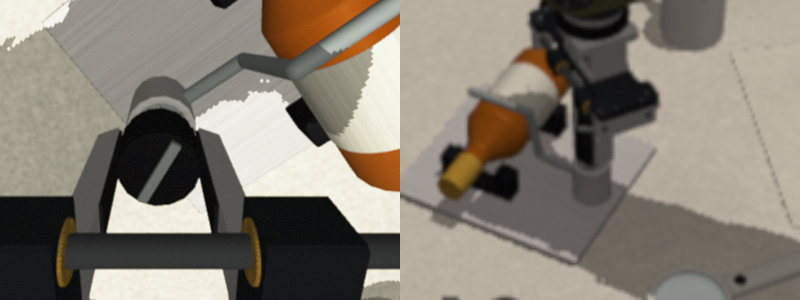

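The screw is held upright in the boss, with its knob at about (158,155). The ridge has kept its angle to the fingers, and the knob's underside is about 13.5 mm above the rim. That is one full turn (6.28 rad) since the drop, so I hand in.

```bash
python3 -c "
from cell import manip; print(manip.sign_off())"
```

```text
the job is handed in; nothing more can be done
None
```

The clamp screw is in the boss: it rested on the ramps, dropped into the thread when turned backward, then went one full turn clockwise (one re-grip) and was still held, knob underside about 13.5 mm above the rim, when I handed the job in at about 21.5 s.

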